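Pair up shoe heels: move the row of right heels to the pairing rack

ROBOT

A 6-joint arm with a two-finger parallel gripper is mounted at the origin on a cart in front of the work surface, level with it; the furniture and walls round the work are solid. World frame = base frame: x ahead of the robot, y to its left, z up, the work surface at z = 0. Lengths are in m, angles in rad, forces in N, time in s.
With the tool pointing down it reaches from about 0.25 to 0.725 m from the base axis. Payload 4 kg.
Tool frame: the origin (TCP) lies at the very end of the fingers, on their centre line; the grasp point (between the pads) lies 19 mm behind it; z points along the fingers, y is the line along which they close (so a half turn about z gives the same grasp; the last joint's range is limited). The gripper opens to 85 mm and grips with 20 to 120 N. Pads are 22 mm wide; open, the fingers measure 114 mm over their backs; the gripper's body (76 mm by 85 mm) begins 54 mm behind the grasp point. The pads swing forward as they close: fully open they stand 13 mm farther back than shut.
Start: joints at [1.111, 0.241, 0.005, 1.335, 0, 1.571], TCP at [0.222, 0.448, 0.231] pointing down, gripper open.
Joint ranges: [-2.72, 2.72], [-1.05, 1.87], [-1.09, 1.28], [-1.99, 2.15], [-1.42, 1.44], [-3.14, 3.14]. Speed limits (rad/s): [2.79, 2.79, 3.14, 3.14, 3.14, 3.14].

INTERFACE

Orientations are given as a rotation vector (axis times angle).
In Python, from cell import ctrl, viewer gives the robot as it stands.
- The arm moves only by the shell command python3 -m jog 'ROWS' [FORCE]. ROWS is a JSON object whose one key "motion" holds a list of rows, each an object with "slide": the shift along the tool's x, y, z in units of 30 mm (1.0 is 30 mm), a list of three; "dr": the turn, a rotation vector about the tool's x, y, z in units of 8 degrees (1.0 is 8 degrees), a list of three; "claw": the finger opening in mm, from 0 to 85.4. A call has 1 to 20 rows; each row shifts and turns the commanded pose from where the row before left it, along the tool's axes as they then stand; what a row does not reach is not made up. A row lasts 1/8 s, in which the tool goes at most 62.5 mm and 10.7 degrees, less where a joint would pass 70% of its speed; a pose out of reach is approached as far as the arm can. A call is refused whole if a number of a shift passes 1 or a number of a turn 1, either way. A call with a gripper value outside its range is refused whole. The fingers move at their own pace and stop on an object; FORCE is the grip in N (left out, the last holds). Time passes only in rows, so rows that do not move let the fingers close. It gives the time, the measured TCP pose, the force, the opening and the grip force at its end, in the units of the state.
- ctrl.get_state(): the state, without advancing time (a new reading comes with each control period).
- viewer.camera(name): name is "side" or "top"; returns a dict with "pixels" (420x560x3 uint8, red, green, blue), "z_map" (420x560 float32, m along the optical axis (not along the pixel's ray), 0 where there is no reading), "intrinsics" (3x3 intrinsics, pixels), "rvec" (rotation vector, rad) and "tvec" (3), from world to camera coordinates, as OpenCV has them. Camera axes: x right, y down, z forward; pixel columns grow to the right and rows downward; lengths in m; the calibration is good to about 2 mm. A picture is of the moment at which its call begins.
- ctrl.finish_job(): hands the job in; it is judged then, once.
The state is a dict: "clock": time; "q": joint angles; "dq": joint speeds; "effort": joint torques, N m; "tcp_pos": TCP position; "ee_rot": TCP orientation; "wrist_force": force on the tool from outside, world axes, zero at the start; "torque": the same for the moment, N m; "grip_width": opening from 0.0 (shut) to 1.0 (fully open); "grip_force": force on a finger pad.
Only numpy, scipy, OpenCV 4.12 (cv2) and the standard library are available. Lean on these libraries where they do the work, as an engineer would, in place of code of your own. Each camera call takes 0.05 s, during which the arm holds its last target. There are 200 camera calls.

TASK

Four right-shoe heels stand in a row on the small green rack, and their left-shoe partners already stand in the back places of the larger pale wooden pairing rack. Move the right heels across one by one, so that each stands upright on the slot floor in the empty front place directly in front of the left heel of its own colour. Leave the left heels standing where they are.

Things in the scene. Friction and masses are not known exactly. Their poses are not given: they have to be found in the camera images.
- feed_rack: Smaller rack, green with wooden battens; a right heel per slot. Fixed. Origin: middle of underside; x along the slots (away from the robot), y along the row. Slot floor at z = 12 mm; 4 slots at y = -87, -29, 29, 87 mm, 25 mm wide between battens and end rails 16 mm above the floor. Overall 215 mm in y, 80 in x; slots 64 long. Mind the press behind: its lever knob is at world x 550, y 15, z 300-350
- pair_rack: Larger rack, all pale wood; a left heel at the back of each slot (x = +31 mm), front place (x = -30) empty. Fixed. Origin: middle of underside; x along the slots (away from the robot), y along the row. Slot floor at z = 12 mm; 4 slots at y = -87, -29, 29, 87 mm, 25 mm wide between battens and end rails 16 mm above the floor. Overall 215 mm in y, 140 mm in x; slots 124 mm long
- tan_right: The natural tan right heel, on the feed rack. D-shaped, 54 wide, 54 high, 16.5 mm thick, about 70 g, stands on its straight edge, round back up. Origin: middle of its underside; x along its width (along the slot), y through its thickness, z up. Flat parallel faces: grip across the thickness from above, 40 mm over the underside
- black_right: The charcoal black right heel, on the feed rack. D-shaped, 54 wide, 54 high, 16.5 mm thick, about 70 g, stands on its straight edge, round back up. Origin: middle of its underside; x along its width (along the slot), y through its thickness, z up. Flat parallel faces: grip across the thickness from above, 40 mm over the underside
- red_right: The dark red right heel, on the feed rack. D-shaped, 54 wide, 54 high, 16.5 mm thick, about 70 g, stands on its straight edge, round back up. Origin: middle of its underside; x along its width (along the slot), y through its thickness, z up. Flat parallel faces: grip across the thickness from above, 40 mm over the underside
- blue_right: The navy blue right heel, on the feed rack. D-shaped, 54 wide, 54 high, 16.5 mm thick, about 70 g, stands on its straight edge, round back up. Origin: middle of its underside; x along its width (along the slot), y through its thickness, z up. Flat parallel faces: grip across the thickness from above, 40 mm over the underside
- tan_left: The natural tan left heel, loose in the back place of one slot of the pairing rack. Same shape, size and frame as the right one: 54 x 16.5 x 54 mm, origin in the middle of its underside, x along the slot, z up
- black_left: The charcoal black left heel, loose in the back place of one slot of the pairing rack. Same shape, size and frame as the right one: 54 x 16.5 x 54 mm, origin in the middle of its underside, x along the slot, z up
- red_left: The dark red left heel, loose in the back place of one slot of the pairing rack. Same shape, size and frame as the right one: 54 x 16.5 x 54 mm, origin in the middle of its underside, x along the slot, z up
- blue_left: The navy blue left heel, loose in the back place of one slot of the pairing rack. Same shape, size and frame as the right one: 54 x 16.5 x 54 mm, origin in the middle of its underside, x along the slot, z up

How it is judged:
By the outcome, as a careful person would: the job done as asked, in the order asked, and still so for the second after the job is handed in, with the robot touching nothing.
It also fails if it takes over 120 s, if anything falls off the work surface, if the arm or the gripper's body presses on something with over 40 N, if the wrist force passes 120 N, or if a joint passes its speed limit or range.

## Working session

There is one attempt and no reset: what is moved stays moved. The work goes in short steps, Python scripts to look and compute and a shell command to move; the robot and the scene stay as the last step left them, time stands still between calls to the robot, and variables do not carry over. Pictures are saved under pics/ and viewed, at most 14 in all, crops included, and the job is handed in when it is done.

```bash
mkdir -p pics; ls; python3 - <<'E'
from cell import ctrl, viewer
import cv2,numpy as np
for n in("top","side"):
    c=viewer.camera(n); cv2.imwrite(f"pics/{n}0.png",c["pixels"][:,:,::-1]); np.savez(f"{n}0.npz",**c)
    R=cv2.Rodrigues(np.array(c["rvec"]))[0]; print(n,-R.T@np.array(c["tvec"]),c["intrinsics"],R[2])
print(ctrl.get_state())
E
```

```text
pics
top [ 0.43027165 -0.15653329  0.88653379] [[405.35382808   0.         285.18403665]
 [  0.         405.35382808 209.86695422]
 [  0.           0.           1.        ]] [ 0.04733624 -0.00661515 -0.99885711]
side [0.46675469 0.46532585 0.59498302] [[466.07906541   0.         274.80046651]
 [  0.         466.07906541 211.4169049 ]
 [  0.           0.           1.        ]] [ 0.01331799 -0.73746178 -0.67525755]
{'clock': 0.1, 'q': array([1.11101929e+00, 2.41358817e-01, 3.87204119e-03, 1.33523441e+00,
       1.79401435e-05, 1.57080724e+00]), 'dq': array([ 3.92204177e-04, -5.68066415e-05,  3.10434037e-03, -3.38570167e-04,
       -9.62191515e-04, -7.95240288e-05]), 'effort': array([ 2.20846928e-04, -3.73138046e+01,  2.53010291e+01,  1.08500314e-02,
        3.34093926e-06,  7.03998566e-06]), 'tcp_pos': array([0.22161479, 0.44756421, 0.23049642]), 'ee_rot': array([-7.15783971e-01, -3.05849370e+00,  2.93717102e-03]), 'wrist_force': array([-0.36788534, -0.1853534 ,  0.20005467]), 'torque': array([-0.01416087, -0.05981361,  0.0063861 ]), 'grip_force': 0.0, 'grip_width': 0.9974822650566163}
```

View pics/top0.png

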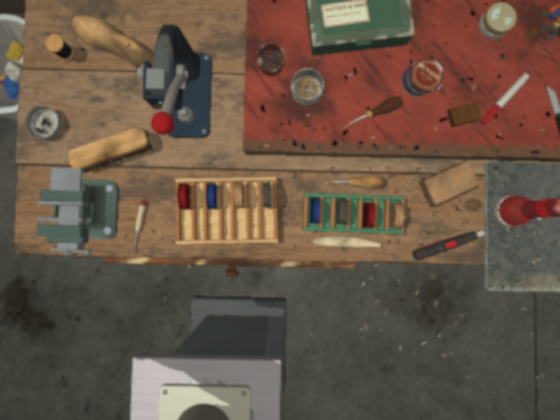

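View pics/side0.png

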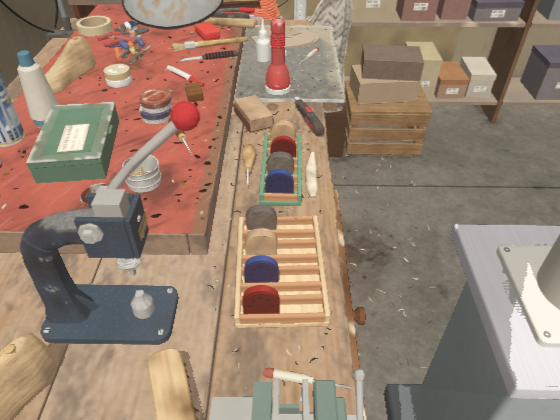

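The top view shows the pair rack at columns 176-278, rows 178-243. Its left heels run red, blue, tan, black from +y to −y (columns 184, 211, 239, 266). The feed rack is at columns 304-406, rows 194-233, with blue, black, red, tan (315, 343, 370, 398). The side view shows the same order. Next I measure both racks and the heels from depth.

```bash
cat > h.py <<'E'
import numpy as np,cv2
def cloud(c):
    K=c["intrinsics"];R=cv2.Rodrigues(np.array(c["rvec"]))[0];t=np.array(c["tvec"]).ravel()
    d=c["z_map"];v,u=np.mgrid[:d.shape[0],:d.shape[1]]
    P=np.stack([(u-K[0,2])/K[0,0]*d,(v-K[1,2])/K[1,1]*d,d],-1)-t
    W=P@R; W[d==0]=np.nan
    return W
def box(W,m): return W[m&~np.isnan(W[...,0])]
def lines(W,lo,hi):
    return np.all((W>lo)&(W<hi),-1)
E
python3 - <<'E'
from h import *
T=cloud(np.load("top0.npz"));S=cloud(np.load("side0.npz"))
print("table z",np.nanmedian(T[185:200,130:165,2]),np.nanmedian(S[140:150,235:245,2]))
# rack outlines (points 20-34mm high)
for n,ylo,yhi in(("pair",-.155,.11),("feed",-.45,-.17)):
  for cn,W in(("top",T),("side",S)):
    m=lines(W,[.28,ylo,.021],[.53,yhi,.034]).astype(np.uint8)
    k,l,st,_=cv2.connectedComponentsWithStats(m,connectivity=8)
    sel=np.isin(l,[i for i in range(1,k) if st[i,4]>25])
    p=W[sel]; print(n,cn,len(p),cv2.minAreaRect((p[:,:2]*1000).astype(np.float32)),np.percentile(p,[1,99],axis=0).round(4).tolist(),np.median(p[:,2]).round(4))
    m=lines(W,[.28,ylo,.042],[.53,yhi,.075]).astype(np.uint8)
    k,l,st,_=cv2.connectedComponentsWithStats(m,connectivity=8)
    im=np.load(cn+"0.npz")["pixels"]
    for i in range(1,k):
      if st[i,4]>25:
        p=W[l==i]; q=np.percentile(p,[2,98],axis=0); print("  ",st[i,:5],"mid",q.mean(0).round(4),"ext",(q[1]-q[0]).round(4),"ztop",q[1,2].round(4),im[l==i].mean(0).round())
E
```

```text
table z 0.0006633789926594471 -0.0008828989044760086
pair top 2222 ((464.9233703613281, -37.488677978515625), (133.84951782226562, 215.0437469482422), 1.3027290105819702) [[0.3969, -0.1452, 0.0219], [0.5295, 0.0693, 0.0316]] 0.0279
   [263 181   8  26 198] mid [ 0.5018 -0.1231  0.0584] ext [0.049  0.0151 0.0209] ztop 0.0688 [81. 74. 62.]
   [177 183  11  26 253] mid [0.4959 0.0497 0.0565] ext [0.0498 0.0166 0.0229] ztop 0.068 [97. 32. 27.]
   [206 183  10  25 241] mid [ 0.4972 -0.008   0.0559] ext [0.0495 0.0158 0.0244] ztop 0.0681 [41. 51. 81.]
   [234 182  10  26 223] mid [ 0.5    -0.0656  0.0562] ext [0.0504 0.0171 0.025 ] ztop 0.0687 [139. 108.  76.]
pair side 3659 ((465.83209228515625, -36.268890380859375), (135.9656219482422, 217.2332763671875), 2.0742998123168945) [[0.3968, -0.1417, 0.0212], [0.5289, 0.0726, 0.0335]] 0.0269
   [245 205  31  18 447] mid [ 0.5026 -0.1204  0.0549] ext [0.0483 0.0165 0.0248] ztop 0.0673 [117. 104.  91.]
   [244 228  33  19 501] mid [ 0.5002 -0.0627  0.0551] ext [0.0486 0.0169 0.0244] ztop 0.0673 [186. 153. 118.]
   [244 255  34  19 536] mid [ 0.49
[... 713 characters left out ...]
[ 0.4666 -0.3937  0.0561] ext [0.0499 0.0158 0.0251] ztop 0.0686 [133. 105.  73.]
feed side 1087 ((463.1800537109375, -329.4754638671875), (274.1576843261719, 121.59220886230469), 76.72996520996094) [[0.3807, -0.4452, 0.0213], [0.5083, -0.199, 0.0335]] 0.0273
   [271 120  25  15 291] mid [ 0.4656 -0.3919  0.0553] ext [0.0492 0.0178 0.024 ] ztop 0.0673 [182. 150. 116.]
   [270 136  26  15 299] mid [ 0.4644 -0.334   0.0543] ext [0.0492 0.0178 0.0236] ztop 0.0661 [117.  52.  44.]
   [267 152  27  15 346] mid [ 0.4709 -0.2774  0.0546] ext [0.049  0.0169 0.0241] ztop 0.0667 [114. 102.  90.]
   [265 169  28  16 362] mid [ 0.4715 -0.2214  0.0547] ext [0.0484 0.0176 0.0233] ztop 0.0663 [66. 67. 97.]
```

```bash
python3 - <<'E'
from h import *
for cn in("top","side"):
  c=np.load(cn+"0.npz");W=cloud(c);hsv=cv2.cvtColor(c["pixels"],cv2.COLOR_RGB2HSV)
  for n,lo,hi in(("pair",[.37,-.16,.019],[.56,.09,.075]),("feed",[.40,-.43,.019],[.53,-.185,.075])):
    m=lines(W,lo,hi)
    if n=="feed": m&=(hsv[...,0]>48)&(hsv[...,0]<95)&(hsv[...,1]>70)
    else: m&=(W[...,2]<.034)
    m=m.astype(np.uint8)
    k,l,st,_=cv2.connectedComponentsWithStats(m,connectivity=8)
    sel=np.isin(l,[i for i in range(1,k) if st[i,4]>60]); p=W[sel]
    print(cn,n,len(p),cv2.minAreaRect((p[:,:2]*1000).astype(np.float32)))
    # edge-lines: front & back edges by bins of y
    ys=np.arange(p[:,1].min()+.01,p[:,1].max()-.01,.006)
    for s,name in((2,"front"),(98,"back")):
      e=[(y,np.percentile(p[abs(p[:,1]-y)<.004,0],s)) for y in ys if (abs(p[:,1]-y)<.004).sum()>5]
      e=np.array(e,np.float32)[:,::-1]; vx,vy,x0,y0=cv2.fitLine(e,cv2.DIST_HUBER,0,.01,.01).ravel()
      print("   ",name,"yaw",np.degrees(np.arctan(-vx/vy)).round(2),"x at ymid",(x0+vx/vy*(ys.mean()-y0)).round(4))
    q=np.percentile(p[:,1],[.5,99.5]); print("    y range",q,"mid",q.mean())
    # heel yaws
    m=lines(W,lo[:2]+[.042],hi[:2]+[.075]).astype(np.uint8);k,l,st,_=cv2.connectedComponentsWithStats(m,connectivity=8)
    for i in range(1,k):
      if st[i,4]>25:
        p=W[l==i]; vx,vy,x0,y0=cv2.fitLine(p[:,:2].astype(np.float32),cv2.DIST_HUBER,0,.01,.01).ravel()
        print("    heel",p[:,:2].mean(0).round(4),"yaw",np.degrees(np.arctan(vy/vx)).round(1))
E
```

```text
top pair 2601 ((468.8721923828125, -37.48548889160156), (141.08245849609375, 214.81227111816406), 2.2573044300079346)
    front yaw 2.68 x at ymid 0.4002
    back yaw 2.7 x at ymid 0.5377
    y range [-0.1456821   0.07008209] mid -0.03780000655661655
    heel [ 0.5012 -0.1233] yaw 1.6
    heel [0.495  0.0484] yaw 1.7
    heel [ 0.4965 -0.009 ] yaw 1.0
    heel [ 0.4987 -0.0661] yaw 4.1
top feed 505 ((467.152587890625, -307.36688232421875), (208.98243713378906, 77.33268737792969), 89.1217041015625)
    front yaw -0.69 x at ymid 0.4303
    back yaw -1.03 x at ymid 0.5046
    y range [-0.4098162  -0.20426857] mid -0.30704238406229745
    heel [ 0.4708 -0.2229] yaw -1.2
    heel [ 0.4704 -0.2785] yaw -0.3
    heel [ 0.4648 -0.3354] yaw -1.1
    heel [ 0.4653 -0.3927] yaw -2.5
side pair 4533 ((468.3798828125, -36.115455627441406), (140.17994689941406, 217.23919677734375), 2.499338388442993)
    front yaw 2.49 x at ymid 0.4001
    back yaw 2.63 x at ymid 0.5371
    y range [-0.14240004  0.07319793] mid -0.03460105017507167
    heel [ 0.5023 -0.1175] yaw 4.8
    heel [ 0.4999 -0.06  ] yaw 5.6
    heel [ 0.497  -0.0024] yaw 1.5
    heel [0.4952 0.0549] yaw 8.2
side feed 190 ((466.9394836425781, -308.6488952636719), (212.07716369628906, 76.07197570800781), 89.0458984375)
    front yaw -26.9 x at ymid 0.4554
    back yaw -1.26 x at ymid 0.5042
    y range [-0.41012595 -0.20353169] mid -0.30682881800005174
    heel [ 0.4657 -0.389 ] yaw -2.2
    heel [ 0.4645 -0.331 ] yaw -0.9
    heel [ 0.4707 -0.274 ] yaw -3.3
    heel [ 0.4718 -0.2178] yaw -5.2
```

```bash
python3 - <<'E'
from h import *
T=cloud(np.load("top0.npz"))
m=lines(T,[.2,.1,.02],[.53,.45,.5]);p=T[m];print("vice", np.percentile(p,[1,99.5],axis=0).round(3), p[:,2].max())
E
python3 -m jog '{"motion":[{"slide":[0,0,0],"dr":[0,0,-0.79],"claw":45},{"slide":[0,0,0],"dr":[0,0,-0.79],"claw":45},{"slide":[0,0,0],"dr":[0,0,-0.79],"claw":45},{"slide":[0,0,0],"dr":[0,0,-0.79],"claw":45},{"slide":[0,0,0],"dr":[0,0,0],"claw":45}]}' 40; python3 -c "
from cell import ctrl;print(ctrl.get_state()['q'])"
```

```text
vice [[0.375 0.208 0.021]
 [0.529 0.309 0.133]] 0.13466807841158765
clock: 0.72
tcp_pos: [0.2217, 0.4478, 0.2309]
ee_rot: [-0.031, -3.141, 0.001]
wrist_force: [1.0, 0.4, -0.3]
grip_width: 0.526
grip_force: 0.0
[1.11099520e+00 2.41001097e-01 4.34292667e-03 1.33519358e+00
 2.45793903e-05 1.13086495e+00]
```

```bash
python3 -m jog '{"motion":[{"slide":[-0.3,-1,0],"dr":[0,0,0],"claw":45},{"slide":[-0.3,-1,0],"dr":[0,0,0],"claw":45},{"slide":[-0.3,-1,0],"dr":[0,0,0],"claw":45},{"slide":[-0.3,-1,0],"dr":[0,0,0],"claw":45},{"slide":[-0.3,-1,0],"dr":[0,0,0],"claw":45},{"slide":[-0.3,-1,0],"dr":[0,0,0],"claw":45},{"slide":[-0.3,-1,0],"dr":[0,0,0],"claw":45},{"slide":[-0.3,-1,0],"dr":[0,0,0],"claw":45},{"slide":[-0.3,-1,0],"dr":[0,0,0],"claw":45},{"slide":[-0.3,-1,0],"dr":[0,0,0],"claw":45},{"slide":[-0.3,-1,0],"dr":[0,0,0],"claw":45},{"slide":[-0.3,-1,0],"dr":[0,0,0],"claw":45},{"slide":[-0.3,-1,0],"dr":[0,0,0],"claw":45},{"slide":[-0.3,-1,0],"dr":[0,0,0],"claw":45},{"slide":[0,0,0],"dr":[0,0,0],"claw":45}]}'
python3 -m jog '{"motion":[{"slide":[-0.32,-0.985,0],"dr":[0,0,0],"claw":45},{"slide":[-0.32,-0.985,0],"dr":[0,0,0],"claw":45},{"slide":[-0.32,-0.985,0],"dr":[0,0,0],"claw":45},{"slide":[-0.32,-0.985,0],"dr":[0,0,0],"claw":45},{"slide":[-0.32,-0.985,0],"dr":[0,0,0],"claw":45},{"slide":[-0.32,-0.985,0],"dr":[0,0,0],"claw":45},{"slide":[-0.32,-0.985,0],"dr":[0,0,0],"claw":45},{"slide":[-0.32,-0.985,0],"dr":[0,0,0],"claw":45},{"slide":[-0.32,-0.985,0],"dr":[0,0,0],"claw":45},{"slide":[-0.32,-0.985,0],"dr":[0,0,0],"claw":45},{"slide":[-0.32,-0.985,0],"dr":[0,0,0],"claw":45},{"slide":[-0.32,-0.985,0],"dr":[0,0,0],"claw":45},{"slide":[-0.32,-0.985,0],"dr":[0,0,0],"claw":45},{"slide":[-0.32,-0.985,0],"dr":[0,0,0],"claw":45},{"slide":[0,0,0],"dr":[0,0,0],"claw":45},{"slide":[0,0,0],"dr":[0,0,0],"claw":45}]}'
```

```text
clock: 2.6
tcp_pos: [0.3402, 0.0245, 0.2312]
ee_rot: [-0.038, -3.141, 0.0]
wrist_force: [-0.2, 1.0, -0.7]
grip_width: 0.53
grip_force: 0.0
clock: 4.6
tcp_pos: [0.4669, -0.3891, 0.2308]
ee_rot: [-0.029, -3.141, -0.002]
wrist_force: [0.4, 0.6, -0.4]
grip_width: 0.525
grip_force: 0.0
```

```bash
cat > go.py <<'E'
import sys,numpy as np
from scipy.spatial.transform import Rotation as Ro
from cell import ctrl
s=ctrl.get_state();R=Ro.from_rotvec(s["ee_rot"]).as_matrix()
x,y,z,yaw=map(float,sys.argv[1:5]);yaw=np.radians(yaw)
G=np.array([[-np.cos(yaw),-np.sin(yaw),0],[-np.sin(yaw),np.cos(yaw),0],[0,0,-1]]).T
G=np.column_stack([[-np.cos(yaw),-np.sin(yaw),0],[-np.sin(yaw),np.cos(yaw),0],[0,0,-1]])
d=np.array([x,y,z])-s["tcp_pos"]
print("slide now-frame",(R.T@d/.03).round(2),"goal-frame",(G.T@d/.03).round(2),"dr",(np.degrees(Ro.from_matrix(R.T@G).as_rotvec())/8).round(2),"tcp",s["tcp_pos"].round(4),"F",s["wrist_force"].round(1),"w",(s["grip_width"]*85.4).round(1),"t",s["clock"])
E
python3 go.py .4661 -.3928 .033 -1.2
python3 -m jog '{"motion":[{"slide":[0.03,-0.12,0.9],"dr":[0,0,0],"claw":42},{"slide":[0,0,0.9],"dr":[0,0,0],"claw":42},{"slide":[0,0,0.9],"dr":[0,0,0],"claw":42},{"slide":[0,0,0.9],"dr":[0,0,0],"claw":42},{"slide":[0,0,0],"dr":[0,0,0],"claw":42},{"slide":[0,0,0],"dr":[0,0,0],"claw":42}]}'
python3 go.py .4661 -.3928 .033 -1.2
python3 - <<'E'
from cell import viewer
import cv2
c=viewer.camera("side");cv2.imwrite("pics/side1.png",cv2.resize(c["pixels"][60:220,180:400,::-1],None,fx=3,fy=3))
E
```

```text
clock: 5.35
tcp_pos: [0.4664, -0.3935, 0.1247]
ee_rot: [0.028, 3.14, -0.001]
wrist_force: [0.2, 0.1, 0.0]
grip_width: 0.493
grip_force: 0.0Traceback (most recent call last):
  File "go.py", line 9, in <module>
    print("slide now-frame",(R.T@d/.03).round(2),"goal-frame",(G.T@d/.03).round(2),"dr",(np.degrees(Ro.from_matrix(R.T@G).as_rotvec())/8).round(2),"tcp",s["tcp_pos"].round(4),"F",s["wrist_force"].round(1),"w",(s["grip_width"]*85.4).round(1),"t",s["clock"])
                                                                                                                                                                                                                 ^^^^^^^^^^^^^^^^^^^^^^^^^^^^
AttributeError: 'float' object has no attribute 'round'
Traceback (most recent call last):
  File "go.py", line 9, in <module>
    print("slide now-frame",(R.T@d/.03).round(2),"goal-frame",(G.T@d/.03).round(2),"dr",(np.degrees(Ro.from_matrix(R.T@G).as_rotvec())/8).round(2),"tcp",s["tcp_pos"].round(4),"F",s["wrist_force"].round(1),"w",(s["grip_width"]*85.4).round(1),"t",s["clock"])
                                                                                                                                                                                                                 ^^^^^^^^^^^^^^^^^^^^^^^^^^^^
AttributeError: 'float' object has no attribute 'round'
```

View pics/side1.png

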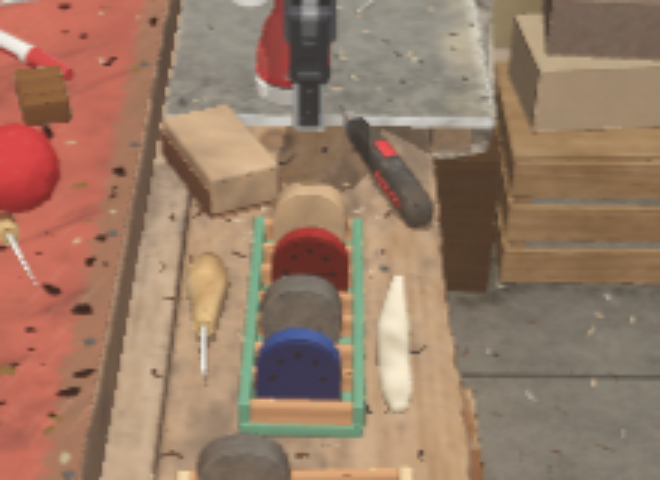

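The open fingers (crop ~(310,100)) line up in x with the tan heel (crop ~(310,205)) at the far end of the feed rack. I descend and grip.

```bash
sed -i 's/(s\["grip_width"\]\*85.4).round(1)/round(s["grip_width"]*85.4,1)/' go.py
python3 -m jog '{"motion":[{"slide":[0,0,0.8],"dr":[0,0,0],"claw":42},{"slide":[0,0,0.8],"dr":[0,0,0],"claw":42},{"slide":[0,0,0.7],"dr":[0,0,0],"claw":42},{"slide":[0,0,0.5],"dr":[0,0,0],"claw":42},{"slide":[0,0,0.25],"dr":[0,0,0],"claw":42},{"slide":[0,0,0],"dr":[0,0,0],"claw":42},{"slide":[0,0,0],"dr":[0,0,0],"claw":10},{"slide":[0,0,0],"dr":[0,0,0],"claw":10},{"slide":[0,0,0],"dr":[0,0,0],"claw":10},{"slide":[0,0,0],"dr":[0,0,0],"claw":10},{"slide":[0,0,0],"dr":[0,0,0],"claw":10}]}' 50
python3 go.py .4661 -.3928 .033 -1.2
```

```text
clock: 6.78
tcp_pos: [0.4664, -0.3945, 0.0329]
ee_rot: [0.029, 3.14, -0.002]
wrist_force: [-0.4, -0.6, 5.3]
grip_width: 0.186
grip_force: 49.6
slide now-frame [ 0.01  0.06 -0.  ] goal-frame [ 0.01  0.06 -0.  ] dr [-0.01  0.01  0.02] tcp [ 0.4664 -0.3945  0.0329] F [-0.4 -0.6  5.3] w 15.9 t 6.775
```

```bash
python3 -m jog '{"motion":[{"slide":[0,0,-0.3],"dr":[0,0,0],"claw":10},{"slide":[0,0,-0.7],"dr":[0,0,0],"claw":10},{"slide":[0,0,-0.9],"dr":[0,0,0],"claw":10},{"slide":[0,0,-0.9],"dr":[0,0,0],"claw":10},{"slide":[0,0,-0.5],"dr":[0,0,0],"claw":10},{"slide":[0,0,0],"dr":[0,0,-0.46],"claw":10},{"slide":[0,0,0],"dr":[0,0,0],"claw":10}]}'
python3 go.py .439 -.0671 .133 2.5
```

```text
clock: 7.65
tcp_pos: [0.4654, -0.3936, 0.1304]
ee_rot: [0.071, -3.14, -0.001]
wrist_force: [0.2, -0.1, -0.7]
grip_width: 0.189
grip_force: 48.9
slide now-frame [ 0.39 10.91 -0.08] goal-frame [ 0.4  10.91 -0.09] dr [ 0.01 -0.01  0.01] tcp [ 0.4654 -0.3936  0.1304] F [ 0.2 -0.1 -0.7] w 16.2 t 7.65
```

```bash
python3 -m jog '{"motion":[{"slide":[0.04,0.4,-0.1],"dr":[0,0,0],"claw":10},{"slide":[0.04,0.8,0],"dr":[0,0,0],"claw":10},{"slide":[0.04,0.95,0],"dr":[0,0,0],"claw":10},{"slide":[0.04,0.95,0],"dr":[0,0,0],"claw":10},{"slide":[0.04,0.95,0],"dr":[0,0,0],"claw":10},{"slide":[0.04,0.95,0],"dr":[0,0,0],"claw":10},{"slide":[0.04,0.95,0],"dr":[0,0,0],"claw":10},{"slide":[0.04,0.95,0],"dr":[0,0,0],"claw":10},{"slide":[0.04,0.95,0],"dr":[0,0,0],"claw":10},{"slide":[0.04,0.95,0],"dr":[0,0,0],"claw":10},{"slide":[0,0.95,0],"dr":[0,0,0],"claw":10},{"slide":[0,0.75,0],"dr":[0,0,0],"claw":10},{"slide":[0,0.41,0],"dr":[0,0,0],"claw":10},{"slide":[0,0,0],"dr":[0,0,0],"claw":10},{"slide":[0,0,0],"dr":[0,0,0],"claw":10}]}'
python3 go.py .439 -.0671 .033 2.5
python3 - <<'E'
from cell import viewer
import cv2,numpy as np
from h import *
for n in("top","side"):
  c=viewer.camera(n);W=cloud(c);m=lines(W,[.39,-.11,.035],[.464,-.03,.165]);p=W[m]
  q=p[p[:,2]<.152];print(n,len(p),np.percentile(p,[2,50,98],axis=0).round(4).tolist())
  if n=="side":cv2.imwrite("pics/side2.png",cv2.resize(c["pixels"][140:340,180:400,::-1],None,fx=3,fy=3))
E
```

```text
clock: 9.52
tcp_pos: [0.4389, -0.0679, 0.1338]
ee_rot: [-0.071, 3.141, -0.001]
wrist_force: [0.2, 0.7, -0.9]
grip_width: 0.188
grip_force: 48.9
slide now-frame [-0.01  0.03  3.36] goal-frame [-0.01  0.03  3.36] dr [-0.    0.    0.01] tcp [ 0.4389 -0.0679  0.1338] F [ 0.2  0.7 -0.9] w 16.1 t 9.525Traceback (most recent call last):
  File "<stdin>", line 6, in <module>
    return _quantile_unchecked(
        a, q, axis, out, overwrite_input, method, keepdims, weights)
    return _ureduce(a,
                    func=_quantile_ureduce_func,
    ...<5 lines>...
                    overwrite_input=overwrite_input,
                    method=method)
    r = func(a, **kwargs)
    result = _quantile(arr,
                       quantiles=q,
    ...<2 lines>...
                       out=out,
                       weights=wgt)
    slices_having_nans = np.isnan(arr[-1, ...])
                                  ~~~^^^^^^^^^
IndexError: index -1 is out of bounds for axis 0 with size 0
```

```bash
python3 - <<'E'
from cell import viewer
import cv2,numpy as np
from h import *
c=viewer.camera("side");W=cloud(c)
m=lines(W,[.36,-.11,.095],[.50,-.03,.165]);hsv=cv2.cvtColor(c["pixels"],cv2.COLOR_RGB2HSV);m&=hsv[...,1]>60
p=W[m];print(len(p),np.percentile(p,[2,50,98],axis=0).round(4).tolist() if len(p) else "")
cv2.imwrite("pics/side2.png",cv2.resize(c["pixels"][140:340,180:400,::-1],None,fx=3,fy=3))
E
```

```text
596 [[0.4136, -0.072, 0.1165], [0.4486, -0.06, 0.1375], [0.4642, -0.0575, 0.1629]]
```

View pics/side2.png

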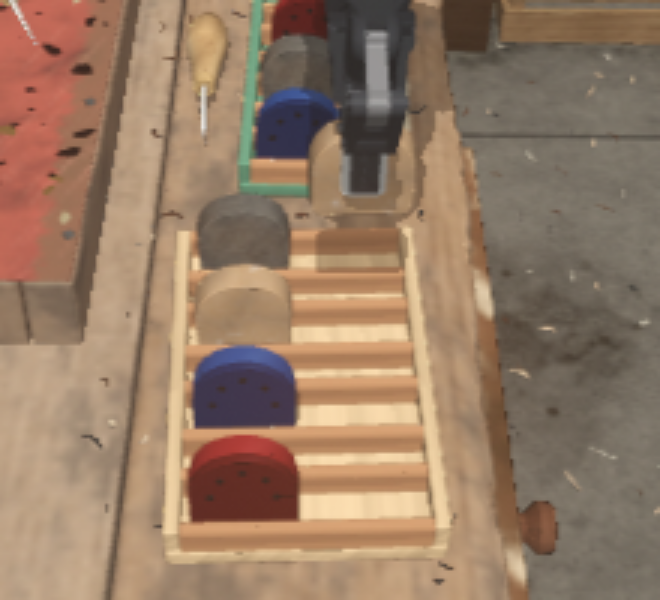

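The side view shows the tan heel held level (crop ~(360,165)), and the x and y match the slot in front of the left tan heel (crop (243,300)). I lower and release it.

```bash
python3 -m jog '{"motion":[{"slide":[0,0.02,0.7],"dr":[0,0,0],"claw":10},{"slide":[0,0,0.8],"dr":[0,0,0],"claw":10},{"slide":[0,0,0.8],"dr":[0,0,0],"claw":10},{"slide":[0,0,0.5],"dr":[0,0,0],"claw":10},{"slide":[0,0,0.3],"dr":[0,0,0],"claw":10},{"slide":[0,0,0.2],"dr":[0,0,0],"claw":10},{"slide":[0,0,0],"dr":[0,0,0],"claw":10},{"slide":[0,0,0],"dr":[0,0,0],"claw":10}]}'
python3 go.py .439 -.0671 .033 2.5
```

```text
clock: 10.62
tcp_pos: [0.4393, -0.067, 0.0353]
ee_rot: [-0.072, 3.14, -0.0]
wrist_force: [0.2, 0.2, -1.2]
grip_width: 0.189
grip_force: 48.9
slide now-frame [ 0.01 -0.    0.08] goal-frame [ 0.01 -0.    0.08] dr [-0.    0.01  0.01] tcp [ 0.4393 -0.067   0.0353] F [ 0.2  0.2 -1.2] w 16.2 t 10.625
```

```bash
python3 -m jog '{"motion":[{"slide":[0,0,0.05],"dr":[0,0,0],"claw":10},{"slide":[0,0,0],"dr":[0,0,0],"claw":10},{"slide":[0,0,0],"dr":[0,0,0],"claw":22},{"slide":[0,0,0],"dr":[0,0,0],"claw":40},{"slide":[0,0,0],"dr":[0,0,0],"claw":40},{"slide":[0,0,0],"dr":[0,0,0],"claw":40},{"slide":[0,0,-0.5],"dr":[0,0,0],"claw":40},{"slide":[0,0,-0.9],"dr":[0,0,0],"claw":40},{"slide":[0,0,-0.9],"dr":[0,0,0],"claw":40},{"slide":[0,0,-0.5],"dr":[0,0,0],"claw":40},{"slide":[0,0,0],"dr":[0,0,0.44],"claw":40},{"slide":[0,0,0],"dr":[0,0,0],"claw":40}]}'
python3 go.py .4706 -.2788 .123 -1
cat > chk.py <<'E'
from cell import viewer
import sys
from h import *
c=viewer.camera("side");W=cloud(c)
m=lines(W,[.37,-.155,.042],[.56,.09,.085]).astype(np.uint8);k,l,st,_=cv2.connectedComponentsWithStats(m)
for i in range(1,k):
  if st[i,4]>60:
    p=W[l==i];q=np.percentile(p,[2,98],axis=0);print("mid",q.mean(0).round(4),"ext",(q[1]-q[0]).round(4),"ztop",q[1,2].round(4),c["pixels"][l==i].mean(0).round())
cv2.imwrite("pics/"+sys.argv[1],cv2.resize(c["pixels"][140:340,180:400,::-1],None,fx=3,fy=3))
E
python3 chk.py side3.png
```

```text
clock: 12.12
tcp_pos: [0.4389, -0.0669, 0.1175]
ee_rot: [0.024, 3.141, -0.0]
wrist_force: [-0.9, -0.4, -0.6]
grip_width: 0.47
grip_force: 0.0
slide now-frame [-1.16 -7.05 -0.18] goal-frame [-1.18 -7.04 -0.18] dr [-0.    0.    0.02] tcp [ 0.4389 -0.0669  0.1175] F [-0.9 -0.4 -0.6] w 40.2 t 12.125
mid [ 0.5026 -0.1204  0.0549] ext [0.048  0.0166 0.0246] ztop 0.0672 [109.  97.  86.]
mid [ 0.5002 -0.0628  0.0552] ext [0.0487 0.017  0.0246] ztop 0.0675 [178. 146. 112.]
mid [ 0.4386 -0.0649  0.0551] ext [0.0488 0.0166 0.0248] ztop 0.0675 [173. 141. 108.]
mid [ 0.4974 -0.0055  0.0543] ext [0.0481 0.0171 0.0235] ztop 0.0661 [71. 67. 97.]
mid [0.4953 0.0519 0.0544] ext [0.0487 0.017  0.0235] ztop 0.0662 [122.  52.  44.]
```

The tan heel stands at (0.4386, −0.065) with the same top height as its partner, and the left heels have not moved. Black is next.

```bash
python3 -m jog '{"motion":[{"slide":[0,-0.5,-0.2],"dr":[0,0,0],"claw":40},{"slide":[-0.16,-0.9,0],"dr":[0,0,0],"claw":40},{"slide":[-0.2,-0.95,0],"dr":[0,0,0],"claw":40},{"slide":[-0.2,-0.95,0],"dr":[0,0,0],"claw":40},{"slide":[-0.2,-0.95,0],"dr":[0,0,0],"claw":40},{"slide":[-0.2,-0.95,0],"dr":[0,0,0],"claw":40},{"slide":[-0.2,-0.95,0],"dr":[0,0,0],"claw":40},{"slide":[0,-0.6,0],"dr":[0,0,0],"claw":40},{"slide":[0,-0.3,0],"dr":[0,0,0],"claw":40},{"slide":[0,0,0],"dr":[0,0,0],"claw":40},{"slide":[0,0,0],"dr":[0,0,0],"claw":40}]}'
python3 go.py .4706 -.2788 .033 -1
```

```text
clock: 13.55
tcp_pos: [0.4701, -0.2781, 0.1233]
ee_rot: [-0.023, -3.141, -0.001]
wrist_force: [-0.6, -0.4, -0.1]
grip_width: 0.468
grip_force: 0.0
slide now-frame [-0.02 -0.02  3.01] goal-frame [-0.02 -0.02  3.01] dr [ 0.   -0.    0.02] tcp [ 0.4701 -0.2781  0.1233] F [-0.6 -0.4 -0.1] w 40.0 t 13.55
```

```bash
python3 -m jog '{"motion":[{"slide":[-0.02,-0.02,0.7],"dr":[0,0,0],"claw":40},{"slide":[0,0,0.8],"dr":[0,0,0],"claw":40},{"slide":[0,0,0.7],"dr":[0,0,0],"claw":40},{"slide":[0,0,0.5],"dr":[0,0,0],"claw":40},{"slide":[0,0,0.3],"dr":[0,0,0],"claw":40},{"slide":[0,0,0],"dr":[0,0,0],"claw":40},{"slide":[0,0,0],"dr":[0,0,0],"claw":10},{"slide":[0,0,0],"dr":[0,0,0],"claw":10},{"slide":[0,0,0],"dr":[0,0,0],"claw":10},{"slide":[0,0,0],"dr":[0,0,0],"claw":10},{"slide":[0,0,0],"dr":[0,0,0],"claw":10}]}' 50
python3 go.py .4424 -.125 .133 2.5
python3 -m jog '{"motion":[{"slide":[0,0,-0.3],"dr":[0,0,0],"claw":10},{"slide":[0,0,-0.7],"dr":[0,0,0],"claw":10},{"slide":[0,0,-0.9],"dr":[0,0,0],"claw":10},{"slide":[0,0,-0.9],"dr":[0,0,0],"claw":10},{"slide":[0,0,-0.5],"dr":[0,0,0],"claw":10},{"slide":[0,0,0],"dr":[0,0,-0.44],"claw":10},{"slide":[0,0,0],"dr":[0,0,0],"claw":10}]}'
python3 go.py .4414 -.125 .133 2.5
```

```text
clock: 14.92
tcp_pos: [0.4716, -0.28, 0.0342]
ee_rot: [0.025, 3.14, -0.002]
wrist_force: [0.0, -0.4, 6.4]
grip_width: 0.183
grip_force: 49.4
slide now-frame [ 1.05  5.15 -3.3 ] goal-frame [ 0.75  5.2  -3.29] dr [-0.01  0.01 -0.43] tcp [ 0.4716 -0.28    0.0342] F [ 0.  -0.4  6.4] w 15.6 t 14.925
clock: 15.8
tcp_pos: [0.4704, -0.2793, 0.132]
ee_rot: [0.071, -3.14, -0.001]
wrist_force: [0.1, 0.5, -1.6]
grip_width: 0.185
grip_force: 48.7
slide now-frame [ 0.74  5.18 -0.03] goal-frame [ 0.74  5.18 -0.03] dr [ 0.   -0.01  0.01] tcp [ 0.4704 -0.2793  0.132 ] F [ 0.1  0.5 -1.6] w 15.8 t 15.8
```

```bash
python3 -m jog '{"motion":[{"slide":[0.1,0.5,0],"dr":[0,0,0],"claw":10},{"slide":[0.16,0.9,0],"dr":[0,0,0],"claw":10},{"slide":[0.16,0.95,0],"dr":[0,0,0],"claw":10},{"slide":[0.16,0.95,0],"dr":[0,0,0],"claw":10},{"slide":[0.16,0.9,0],"dr":[0,0,0],"claw":10},{"slide":[0,0.6,0],"dr":[0,0,0],"claw":10},{"slide":[0,0.38,0],"dr":[0,0,0],"claw":10},{"slide":[0,0,0],"dr":[0,0,0],"claw":10},{"slide":[0,0,0],"dr":[0,0,0],"claw":10},{"slide":[0,0,0.7],"dr":[0,0,0],"claw":10},{"slide":[0,0,0.8],"dr":[0,0,0],"claw":10},{"slide":[0,0,0],"dr":[0,0,0],"claw":10},{"slide":[0,0,0],"dr":[0,0,0],"claw":10}]}'
python3 go.py .4414 -.125 .033 2.5
python3 - <<'E'
from cell import viewer
from h import *
c=viewer.camera("side");W=cloud(c);m=lines(W,[.36,-.145,.05],[.50,-.085,.13])
p=W[m];p=p[p[:,0]<.473];print(len(p),np.percentile(p,[2,50,98],axis=0).round(4).tolist())
E
```

```text
clock: 17.42
tcp_pos: [0.4421, -0.1259, 0.0879]
ee_rot: [-0.07, 3.14, -0.0]
wrist_force: [-0.7, 0.2, -1.3]
grip_width: 0.185
grip_force: 48.8
slide now-frame [0.02 0.03 1.83] goal-frame [0.02 0.03 1.83] dr [-0.    0.    0.01] tcp [ 0.4421 -0.1259  0.0879] F [-0.7  0.2 -1.3] w 15.8 t 17.425
686 [[0.4163, -0.1307, 0.0697], [0.4432, -0.1172, 0.0969], [0.467, -0.1035, 0.1173]]
```

```bash
python3 -m jog '{"motion":[{"slide":[0.01,0.02,0.6],"dr":[0,0,0],"claw":10},{"slide":[0,0,0.6],"dr":[0,0,0],"claw":10},{"slide":[0,0,0.4],"dr":[0,0,0],"claw":10},{"slide":[0,0,0.18],"dr":[0,0,0],"claw":10},{"slide":[0,0,0],"dr":[0,0,0],"claw":10},{"slide":[0,0,0],"dr":[0,0,0],"claw":10}]}'
python3 -m jog '{"motion":[{"slide":[0,0,0],"dr":[0,0,0],"claw":22},{"slide":[0,0,0],"dr":[0,0,0],"claw":40},{"slide":[0,0,0],"dr":[0,0,0],"claw":40},{"slide":[0,0,0],"dr":[0,0,0],"claw":40},{"slide":[0,0,-0.5],"dr":[0,0,0],"claw":40},{"slide":[0,0,-0.9],"dr":[0,0,0],"claw":40},{"slide":[0,0,-0.9],"dr":[0,0,0],"claw":40},{"slide":[0,0,-0.6],"dr":[0,0,0],"claw":40},{"slide":[0,0,0],"dr":[0,0,0.44],"claw":40},{"slide":[0,0,0],"dr":[0,0,0],"claw":40}]}'
python3 go.py .4649 -.3356 .123 -1;python3 chk.py side4.png
```

```text
clock: 18.23
tcp_pos: [0.4418, -0.1249, 0.0344]
ee_rot: [-0.072, 3.14, -0.001]
wrist_force: [0.1, -0.7, -0.7]
grip_width: 0.185
grip_force: 49.0
clock: 19.48
tcp_pos: [0.4413, -0.1247, 0.1211]
ee_rot: [0.024, 3.141, -0.0]
wrist_force: [-0.2, -1.1, 0.8]
grip_width: 0.47
grip_force: 0.0
slide now-frame [-0.89 -7.02 -0.06] goal-frame [-0.91 -7.01 -0.06] dr [-0.    0.    0.02] tcp [ 0.4413 -0.1247  0.1211] F [-0.2 -1.1  0.8] w 40.2 t 19.475
mid [ 0.5026 -0.1203  0.0551] ext [0.048  0.0164 0.0248] ztop 0.0675 [115. 103.  91.]
mid [ 0.4409 -0.1228  0.0549] ext [0.0482 0.0172 0.0247] ztop 0.0673 [112. 100.  88.]
mid [ 0.5001 -0.0628  0.0551] ext [0.0488 0.0173 0.0242] ztop 0.0672 [185. 152. 117.]
mid [ 0.4386 -0.0649  0.0549] ext [0.0488 0.0164 0.0247] ztop 0.0673 [185. 152. 117.]
mid [ 0.4973 -0.0054  0.0546] ext [0.0479 0.0168 0.0236] ztop 0.0664 [ 76.  72. 103.]
mid [0.4955 0.052  0.0546] ext [0.049  0.017  0.0234] ztop 0.0663 [129.  56.  47.]
```

Black is placed well. Red is next, and the blue neighbour is untouched.

```bash
python3 -m jog '{"motion":[{"slide":[0,-0.5,-0.06],"dr":[0,0,0],"claw":40},{"slide":[-0.15,-0.9,0],"dr":[0,0,0],"claw":40},{"slide":[-0.15,-0.95,0],"dr":[0,0,0],"claw":40},{"slide":[-0.15,-0.95,0],"dr":[0,0,0],"claw":40},{"slide":[-0.15,-0.95,0],"dr":[0,0,0],"claw":40},{"slide":[-0.15,-0.95,0],"dr":[0,0,0],"claw":40},{"slide":[-0.14,-0.95,0],"dr":[0,0,0],"claw":40},{"slide":[0,-0.6,0],"dr":[0,0,0],"claw":40},{"slide":[0,-0.27,0],"dr":[0,0,0],"claw":40},{"slide":[0,0,0],"dr":[0,0,0],"claw":40},{"slide":[0,0,0],"dr":[0,0,0],"claw":40}]}'
python3 go.py .4649 -.3356 .033 -1
```

```text
clock: 20.9
tcp_pos: [0.4645, -0.3349, 0.1227]
ee_rot: [-0.023, -3.141, -0.001]
wrist_force: [-0.3, 0.4, -0.8]
grip_width: 0.465
grip_force: 0.0
slide now-frame [-0.02 -0.02  2.99] goal-frame [-0.01 -0.02  2.99] dr [ 0.   -0.    0.02] tcp [ 0.4645 -0.3349  0.1227] F [-0.3  0.4 -0.8] w 39.7 t 20.9
```

```bash
python3 -m jog '{"motion":[{"slide":[-0.01,-0.02,0.7],"dr":[0,0,0],"claw":40},{"slide":[0,0,0.8],"dr":[0,0,0],"claw":40},{"slide":[0,0,0.7],"dr":[0,0,0],"claw":40},{"slide":[0,0,0.5],"dr":[0,0,0],"claw":40},{"slide":[0,0,0.28],"dr":[0,0,0],"claw":40},{"slide":[0,0,0],"dr":[0,0,0],"claw":40},{"slide":[0,0,0],"dr":[0,0,0],"claw":10},{"slide":[0,0,0],"dr":[0,0,0],"claw":10},{"slide":[0,0,0],"dr":[0,0,0],"claw":10},{"slide":[0,0,0],"dr":[0,0,0],"claw":10},{"slide":[0,0,0],"dr":[0,0,0],"claw":10}]}' 50
python3 -m jog '{"motion":[{"slide":[0,0,-0.3],"dr":[0,0,0],"claw":10},{"slide":[0,0,-0.7],"dr":[0,0,0],"claw":10},{"slide":[0,0,-0.9],"dr":[0,0,0],"claw":10},{"slide":[0,0,-0.9],"dr":[0,0,0],"claw":10},{"slide":[0,0,-0.5],"dr":[0,0,0],"claw":10},{"slide":[0,0,0],"dr":[0,0,-0.44],"claw":10},{"slide":[0,0,0],"dr":[0,0,0],"claw":10}]}'
python3 go.py .4342 .0488 .133 2.5
```

```text
clock: 22.28
tcp_pos: [0.4656, -0.3369, 0.0342]
ee_rot: [0.025, 3.14, -0.002]
wrist_force: [-0.2, 0.8, 5.3]
grip_width: 0.188
grip_force: 49.4
clock: 23.15
tcp_pos: [0.4645, -0.336, 0.132]
ee_rot: [0.071, -3.14, -0.001]
wrist_force: [0.8, -0.6, -0.7]
grip_width: 0.187
grip_force: 48.7
slide now-frame [ 0.43 12.86 -0.03] goal-frame [ 0.45 12.86 -0.03] dr [ 0.   -0.01  0.01] tcp [ 0.4645 -0.336   0.132 ] F [ 0.8 -0.6 -0.7] w 16.0 t 23.15
```

```bash
python3 -m jog '{"motion":[{"slide":[0.04,0.5,0],"dr":[0,0,0],"claw":10},{"slide":[0.04,0.86,0],"dr":[0,0,0],"claw":10},{"slide":[0.05,0.95,0],"dr":[0,0,0],"claw":10},{"slide":[0.05,0.95,0],"dr":[0,0,0],"claw":10},{"slide":[0.05,0.95,0],"dr":[0,0,0],"claw":10},{"slide":[0.05,0.95,0],"dr":[0,0,0],"claw":10},{"slide":[0.05,0.95,0],"dr":[0,0,0],"claw":10},{"slide":[0.05,0.95,0],"dr":[0,0,0],"claw":10},{"slide":[0.05,0.95,0],"dr":[0,0,0],"claw":10},{"slide":[0,0.95,0],"dr":[0,0,0],"claw":10},{"slide":[0,0.95,0],"dr":[0,0,0],"claw":10},{"slide":[0,0.95,0],"dr":[0,0,0],"claw":10},{"slide":[0,0.95,0],"dr":[0,0,0],"claw":10},{"slide":[0,0.7,0],"dr":[0,0,0],"claw":10},{"slide":[0,0.35,0],"dr":[0,0,0],"claw":10},{"slide":[0,0,0],"dr":[0,0,0],"claw":10},{"slide":[0,0,0],"dr":[0,0,0],"claw":10},{"slide":[0,0,0.7],"dr":[0,0,0],"claw":10},{"slide":[0,0,0.8],"dr":[0,0,0],"claw":10},{"slide":[0,0,0],"dr":[0,0,0],"claw":10}]}'
python3 go.py .4342 .0488 .0335 2.5
python3 - <<'E'
from cell import viewer
from h import *
c=viewer.camera("side");W=cloud(c);hsv=cv2.cvtColor(c["pixels"],cv2.COLOR_RGB2HSV)
m=lines(W,[.36,.02,.07],[.50,.085,.13])&(hsv[...,1]>110)
p=W[m];print(len(p),np.percentile(p,[2,50,98],axis=0).round(4).tolist())
cv2.imwrite("pics/side5.png",cv2.resize(c["pixels"][140:340,180:400,::-1],None,fx=3,fy=3))
E
```

```text
clock: 25.65
tcp_pos: [0.4327, 0.0475, 0.0859]
ee_rot: [0.069, -3.136, 0.001]
wrist_force: [-0.6, -0.1, 0.1]
grip_width: 0.186
grip_force: 48.8
slide now-frame [-0.06  0.04  1.75] goal-frame [-0.05  0.04  1.75] dr [-0.   -0.03  0.  ] tcp [0.4327 0.0475 0.0859] F [-0.6 -0.1  0.1] w 15.9 t 25.65
517 [[0.4063, 0.0428, 0.0706], [0.4455, 0.0556, 0.09], [0.4585, 0.058, 0.1133]]
```

View pics/side5.png

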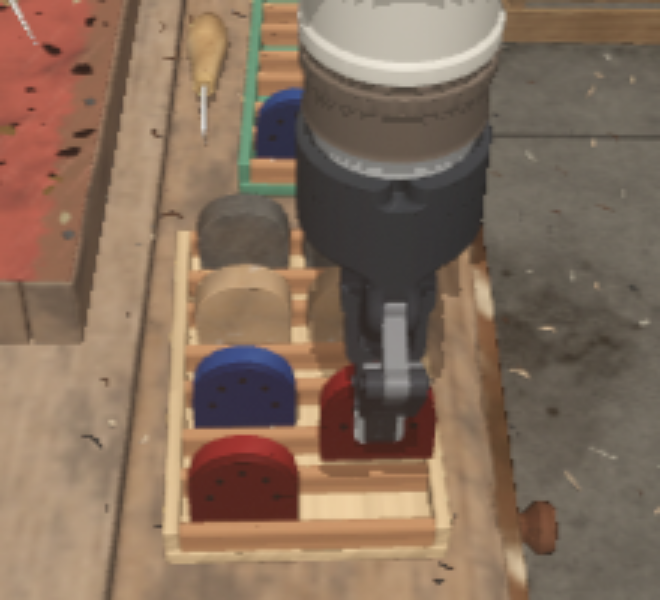

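The red heel hangs level above its slot (crop ~(378,415)), 1-2 mm too near the robot. I correct that and lower it.

```bash
python3 -m jog '{"motion":[{"slide":[-0.05,0.04,0.6],"dr":[0,0,0],"claw":10},{"slide":[0,0,0.6],"dr":[0,0,0],"claw":10},{"slide":[0,0,0.4],"dr":[0,0,0],"claw":10},{"slide":[0,0,0.15],"dr":[0,0,0],"claw":10},{"slide":[0,0,0],"dr":[0,0,0],"claw":10},{"slide":[0,0,0],"dr":[0,0,0],"claw":10}]}'
python3 go.py .4342 .0488 .0335 2.5
```

```text
clock: 26.45
tcp_pos: [0.4365, 0.0498, 0.0354]
ee_rot: [-0.072, 3.14, 0.0]
wrist_force: [-0.3, -0.6, 0.1]
grip_width: 0.187
grip_force: 48.8
slide now-frame [ 0.08 -0.03  0.06] goal-frame [ 0.08 -0.03  0.06] dr [0.   0.01 0.01] tcp [0.4365 0.0498 0.0354] F [-0.3 -0.6  0.1] w 16.0 t 26.45
```

```bash
python3 -m jog '{"motion":[{"slide":[0.07,-0.03,0],"dr":[0,0,0],"claw":10},{"slide":[0,0,0.04],"dr":[0,0,0],"claw":10},{"slide":[0,0,0],"dr":[0,0,0],"claw":10},{"slide":[0,0,0],"dr":[0,0,0],"claw":22},{"slide":[0,0,0],"dr":[0,0,0],"claw":40},{"slide":[0,0,0],"dr":[0,0,0],"claw":40},{"slide":[0,0,0],"dr":[0,0,0],"claw":40},{"slide":[0,0,-0.5],"dr":[0,0,0],"claw":40},{"slide":[0,0,-0.9],"dr":[0,0,0],"claw":40},{"slide":[0,0,-0.9],"dr":[0,0,0],"claw":40},{"slide":[0,0,-0.6],"dr":[0,0,0],"claw":40},{"slide":[0,0,0],"dr":[0,0,0.44],"claw":40},{"slide":[0,0,0],"dr":[0,0,0],"claw":40},{"slide":[0,0,0],"dr":[0,0,0],"claw":40}]}'
python3 go.py .4713 -.2226 .123 -1;python3 chk.py side6.png
```

```text
clock: 28.2
tcp_pos: [0.4335, 0.0487, 0.1203]
ee_rot: [-0.023, -3.141, 0.0]
wrist_force: [0.4, 0.1, -0.2]
grip_width: 0.467
grip_force: 0.0
slide now-frame [-1.39 -9.03 -0.09] goal-frame [-1.42 -9.02 -0.09] dr [-0.   -0.01  0.02] tcp [0.4335 0.0487 0.1203] F [ 0.4  0.1 -0.2] w 39.9 t 28.2
mid [ 0.5025 -0.1204  0.0548] ext [0.0483 0.0163 0.0244] ztop 0.067 [98. 88. 77.]
mid [ 0.4573 -0.1223  0.054 ] ext [0.0189 0.0163 0.0228] ztop 0.0654 [75. 65. 57.]
mid [ 0.5002 -0.0629  0.055 ] ext [0.0486 0.0171 0.0247] ztop 0.0674 [164. 134. 101.]
mid [ 0.4556 -0.0648  0.0544] ext [0.018  0.0164 0.0239] ztop 0.0664 [119.  94.  70.]
mid [ 0.4973 -0.0054  0.0547] ext [0.0479 0.017  0.0236] ztop 0.0665 [59. 59. 88.]
mid [0.4954 0.0523 0.0547] ext [0.0488 0.0169 0.0232] ztop 0.0663 [110.  44.  37.]
mid [0.4336 0.0502 0.0546] ext [0.049  0.0166 0.0236] ztop 0.0664 [107.  42.  36.]
```

Red is placed (0.4336, 0.050). Blue is next.

```bash
python3 -m jog '{"motion":[{"slide":[0,-0.5,-0.1],"dr":[0,0,0],"claw":40},{"slide":[0,-0.9,0],"dr":[0,0,0],"claw":40},{"slide":[0,-0.95,0],"dr":[0,0,0],"claw":40},{"slide":[-0.2,-0.95,0],"dr":[0,0,0],"claw":40},{"slide":[-0.24,-0.95,0],"dr":[0,0,0],"claw":40},{"slide":[-0.24,-0.95,0],"dr":[0,0,0],"claw":40},{"slide":[-0.24,-0.95,0],"dr":[0,0,0],"claw":40},{"slide":[-0.24,-0.95,0],"dr":[0,0,0],"claw":40},{"slide":[-0.24,-0.95,0],"dr":[0,0,0],"claw":40},{"slide":[0,-0.65,0],"dr":[0,0,0],"claw":40},{"slide":[0,-0.33,0],"dr":[0,0,0],"claw":40},{"slide":[0,0,0],"dr":[0,0,0],"claw":40},{"slide":[0,0,0],"dr":[0,0,0],"claw":40},{"slide":[0,0,0],"dr":[0,0,0],"claw":40}]}'
python3 go.py .4713 -.2226 .033 -1
```

```text
clock: 30.0
tcp_pos: [0.4715, -0.222, 0.1237]
ee_rot: [-0.023, -3.141, -0.0]
wrist_force: [-0.3, 0.4, -0.1]
grip_width: 0.471
grip_force: 0.0
slide now-frame [ 0.01 -0.02  3.02] goal-frame [ 0.01 -0.02  3.02] dr [ 0.   -0.    0.02] tcp [ 0.4715 -0.222   0.1237] F [-0.3  0.4 -0.1] w 40.2 t 30.0
```

```bash
python3 -m jog '{"motion":[{"slide":[0,-0.02,0.7],"dr":[0,0,0],"claw":40},{"slide":[0,0,0.8],"dr":[0,0,0],"claw":40},{"slide":[0,0,0.7],"dr":[0,0,0],"claw":40},{"slide":[0,0,0.5],"dr":[0,0,0],"claw":40},{"slide":[0,0,0.3],"dr":[0,0,0],"claw":40},{"slide":[0,0,0],"dr":[0,0,0],"claw":40},{"slide":[0,0,0],"dr":[0,0,0],"claw":10},{"slide":[0,0,0],"dr":[0,0,0],"claw":10},{"slide":[0,0,0],"dr":[0,0,0],"claw":10},{"slide":[0,0,0],"dr":[0,0,0],"claw":10},{"slide":[0,0,0],"dr":[0,0,0],"claw":10}]}' 50
python3 -m jog '{"motion":[{"slide":[0,0,-0.3],"dr":[0,0,0],"claw":10},{"slide":[0,0,-0.7],"dr":[0,0,0],"claw":10},{"slide":[0,0,-0.9],"dr":[0,0,0],"claw":10},{"slide":[0,0,-0.9],"dr":[0,0,0],"claw":10},{"slide":[0,0,-0.5],"dr":[0,0,0],"claw":10},{"slide":[0,0,0],"dr":[0,0,-0.44],"claw":10},{"slide":[0,0,0],"dr":[0,0,0],"claw":10},{"slide":[0,0,0],"dr":[0,0,0],"claw":10}]}'
python3 go.py .4365 -.0091 .133 2.5
```

```text
clock: 31.38
tcp_pos: [0.4722, -0.2237, 0.0344]
ee_rot: [0.025, 3.14, -0.001]
wrist_force: [0.7, -0.1, 6.0]
grip_width: 0.183
grip_force: 50.1
clock: 32.38
tcp_pos: [0.471, -0.2231, 0.132]
ee_rot: [0.07, -3.139, -0.001]
wrist_force: [-0.2, 0.1, -1.0]
grip_width: 0.184
grip_force: 49.3
slide now-frame [ 0.83  7.18 -0.03] goal-frame [ 0.84  7.18 -0.03] dr [ 0.01 -0.01  0.01] tcp [ 0.471  -0.2231  0.132 ] F [-0.2  0.1 -1. ] w 15.7 t 32.375
```

```bash
python3 -m jog '{"motion":[{"slide":[0.13,0.5,0],"dr":[0,0,0],"claw":10},{"slide":[0.14,0.9,0],"dr":[0,0,0],"claw":10},{"slide":[0.14,0.95,0],"dr":[0,0,0],"claw":10},{"slide":[0.14,0.95,0],"dr":[0,0,0],"claw":10},{"slide":[0.14,0.95,0],"dr":[0,0,0],"claw":10},{"slide":[0.14,0.95,0],"dr":[0,0,0],"claw":10},{"slide":[0,0.95,0],"dr":[0,0,0],"claw":10},{"slide":[0,0.7,0],"dr":[0,0,0],"claw":10},{"slide":[0,0.33,0],"dr":[0,0,0],"claw":10},{"slide":[0,0,0],"dr":[0,0,0],"claw":10},{"slide":[0,0,0],"dr":[0,0,0],"claw":10},{"slide":[0,0,0.7],"dr":[0,0,0],"claw":10},{"slide":[0,0,0.8],"dr":[0,0,0],"claw":10},{"slide":[0,0,0],"dr":[0,0,0],"claw":10},{"slide":[0,0,0],"dr":[0,0,0],"claw":10},{"slide":[0,0,0],"dr":[0,0,0],"claw":10}]}'
python3 go.py .4365 -.0091 .034 2.5
```

```text
clock: 34.38
tcp_pos: [0.4378, -0.0096, 0.0886]
ee_rot: [-0.071, 3.139, -0.0]
wrist_force: [0.6, 0.2, -1.6]
grip_width: 0.187
grip_force: 49.3
slide now-frame [0.05 0.02 1.82] goal-frame [0.04 0.02 1.82] dr [-0.    0.01  0.01] tcp [ 0.4378 -0.0096  0.0886] F [ 0.6  0.2 -1.6] w 16.0 t 34.375
```

```bash
python3 -m jog '{"motion":[{"slide":[0.03,0.02,0.6],"dr":[0,0,0],"claw":10},{"slide":[0,0,0.6],"dr":[0,0,0],"claw":10},{"slide":[0,0,0.4],"dr":[0,0,0],"claw":10},{"slide":[0,0,0.18],"dr":[0,0,0],"claw":10},{"slide":[0,0,0],"dr":[0,0,0],"claw":10},{"slide":[0,0,0],"dr":[0,0,0],"claw":10},{"slide":[0,0,0],"dr":[0,0,0],"claw":10}]}'
python3 go.py .4365 -.0091 .034 2.5
```

```text
clock: 35.25
tcp_pos: [0.4362, -0.0088, 0.0344]
ee_rot: [-0.072, 3.14, -0.0]
wrist_force: [-0.5, 0.1, -1.4]
grip_width: 0.186
grip_force: 49.4
slide now-frame [-0.01 -0.01  0.01] goal-frame [-0.01 -0.01  0.01] dr [-0.    0.    0.01] tcp [ 0.4362 -0.0088  0.0344] F [-0.5  0.1 -1.4] w 15.8 t 35.25
```

```bash
python3 -m jog '{"motion":[{"slide":[0,0,0.02],"dr":[0,0,0],"claw":10},{"slide":[0,0,0],"dr":[0,0,0],"claw":22},{"slide":[0,0,0],"dr":[0,0,0],"claw":40},{"slide":[0,0,0],"dr":[0,0,0],"claw":40},{"slide":[0,0,0],"dr":[0,0,0],"claw":40},{"slide":[0,0,-0.5],"dr":[0,0,0],"claw":40},{"slide":[0,0,-0.9],"dr":[0,0,0],"claw":40},{"slide":[0,0,-0.9],"dr":[0,0,0],"claw":40},{"slide":[0,0,-0.8],"dr":[0,0,0],"claw":40},{"slide":[0.7,0,-0.5],"dr":[0,0,0],"claw":40},{"slide":[0.9,0,0],"dr":[0,0,0],"claw":40},{"slide":[0.9,0,0],"dr":[0,0,0],"claw":40},{"slide":[0.6,0,0],"dr":[0,0,0],"claw":40},{"slide":[0,0,0],"dr":[0,0,0],"claw":40},{"slide":[0,0,0],"dr":[0,0,0],"claw":40},{"slide":[0,0,0],"dr":[0,0,0],"claw":40}]}'
python3 chk.py side7.png
```

```text
clock: 37.25
tcp_pos: [0.344, -0.013, 0.1417]
ee_rot: [-0.072, 3.14, -0.0]
wrist_force: [0.1, -0.6, -1.1]
grip_width: 0.467
grip_force: 0.0
mid [ 0.5027 -0.1205  0.0548] ext [0.0481 0.0164 0.0242] ztop 0.0669 [100.  89.  78.]
mid [ 0.441  -0.1229  0.055 ] ext [0.0482 0.0162 0.0247] ztop 0.0673 [100.  89.  78.]
mid [ 0.5002 -0.0629  0.0552] ext [0.0487 0.0168 0.0244] ztop 0.0674 [165. 134. 102.]
mid [ 0.4385 -0.0649  0.0548] ext [0.0489 0.0166 0.0243] ztop 0.0669 [165. 134. 101.]
mid [ 0.4973 -0.0054  0.0545] ext [0.048  0.0169 0.0236] ztop 0.0663 [58. 58. 88.]
mid [ 0.4359 -0.0071  0.0546] ext [0.0476 0.0173 0.0238] ztop 0.0665 [56. 57. 88.]
mid [0.4953 0.052  0.0547] ext [0.0487 0.017  0.0235] ztop 0.0664 [109.  43.  37.]
mid [0.4336 0.0502 0.0545] ext [0.049  0.0166 0.0239] ztop 0.0664 [108.  42.  36.]
```

View pics/side7.png

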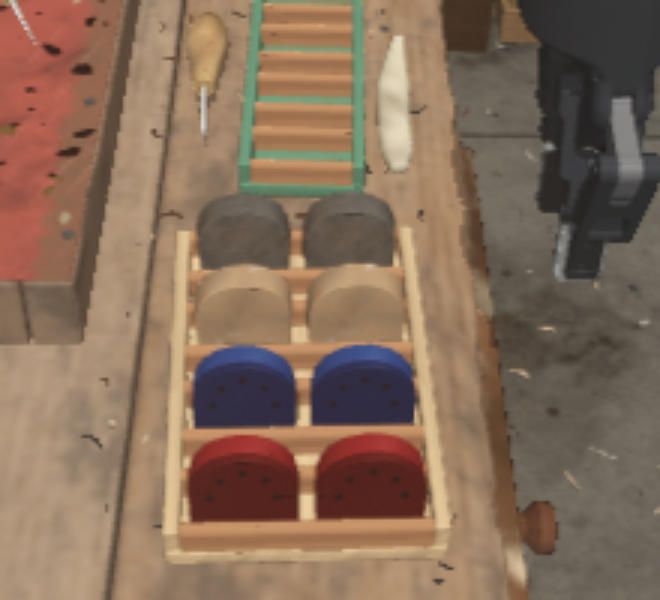

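All four pairs stand matched and upright: front heels at crop x ~350-370, rows 230, 305, 390 and 480. The feed rack is empty and the gripper is clear.

```bash
python3 -c "
from cell import ctrl;print(ctrl.finish_job())"
```

```text
the job is handed in; nothing more can be done
None
```

All four right heels stand upright in front of their own-colour left partners, the left heels have not moved, and the job was handed in at about 37 s.

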